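# Index the brass dial blank to the red stud and mark it

### The job

On the sloping indexing fixture, pull the black knob out to unlock it, turn it until its pointer stands at the red stud and push it fully home so that it locks there. Only then press the orange marker plunger down to its stop and let it spring back up. Do not knock the things standing around.

Things in the scene. Friction and masses are not known exactly. Their poses are not given: they have to be found in the camera images.
- fixture: Grey indexing fixture, screwed down; foot 176 x 172 mm. Origin: centre of its underside; x points away from its front (low) edge, y left seen from the front, z up. Its face slopes 25 deg, rising to +x: outward normal n = (-0.4226, 0, 0.9063), up-slope u = (0.9063, 0, 0.4226). Dial, knob and plunger all work along n. The dial axis leaves the face at (0, 0, 85) mm.
- knob_grip (a point): Centre of the black knob's bar, on the dial axis, 36 mm above the face when home (moves with the knob). z: outward along n; -x: pointer direction, along the bar; y: across it. Bar 48 mm long, 14 mm thick, from 18 mm below to 14 mm above this point, on a round skirt, 42 mm diameter. White line on top: pointer side. Nothing else within 45 mm of the axis above the dial.
- knob (a joint): How far the knob is pulled out along n, m: 0 home, 0.012 fully out. Friction 3 N holds it where it is left. Home, it locks the dial; from 0.009 on it is clear to turn. It goes home only at dial angles of about -1.309, 0 and +1.309 rad (75 deg to either side), each with 0.09 rad of play either way; elsewhere it stops 7 to 8 mm out.
- dial (a joint): Angle of knob, pointer and brass dial blank (124 mm diameter, top 7 mm above the face) about n, rad, right-handed. 0: pointer straight down the slope; it starts about there, locked. Positive turns bring the pointer to the right-hand stud (fixture -y), negative to the left-hand one (+y). Stops at +-1.42. Friction 0.06 N m.
- pointer (a point): Point in line with the black pointer line on the dial and the knob's white line, 72 mm from the dial axis, 5 mm above the face: about at a stud's centre when it points there. Turns with the dial.
- red_stud: Red ball stud, 14 mm diameter, origin at its centre, fixed on the face beside the dial, 72 mm from the dial axis and 75 deg to the left or to the right of straight down-slope: the place to turn to.
- blue_stud: Blue ball stud like the red one, on the other side. Not to be used.
- plunger_top (a point): Centre of the top of the round orange plunger head (28 mm diameter, 8 mm thick), 92 mm up-slope from the dial axis, 61 mm above the face. This point's z axis is n; press along -z. An aluminium fork guides it; a steel arm with the marking stylus reaches 38 mm from it towards the knob, at most 24 mm above the face.
- plunger (a joint): How far the plunger is pressed, m: 0 up, 0.009 at its stop. Spring: about 2 N to start, 6 N at the stop.
- ring_case: Black ring box 55 x 55 x 40 mm, loose, to the right of the fixture; bystander.
- emery: Blue carton 50 x 70 x 24 mm, loose, to the left of the fixture; bystander.
- block: Steel bench block 64 x 64 x 19 mm, loose; bystander.

How it is judged (in metres and radians):
On the way, in this order (a step that is already met when the one before it is completed fails the run):
1. the knob is pulled out clear of its lock (value of joint knob above 0.009 m), for 0.1 s.
2. the pointer is turned to the red stud with the knob still out (distance between pointer and red_stud below 0.012 m and value of joint knob above 0.006 m), for 0.1 s.
3. the knob is pushed fully home at the red stud (distance between pointer and red_stud below 0.01 m and value of joint knob below 0.0015 m), for 0.1 s.
4. the plunger is pressed down to its stop (value of joint plunger above 0.0075 m), for 0.05 s.
At the end, for the whole second after the job is handed in: The pointer stands at the red stud (pointer point within 10 mm of the stud's centre), the knob is fully home (within 1.5 mm) and the plunger, after being pressed to its stop (at least 7.5 of 9 mm), is up again (within 1.5 mm) (all of step 3 and value of joint plunger below 0.0015 m); the robot touches nothing.
It fails at once if the plunger is pressed (over 4 mm) before the knob is home at the red stud (value of joint plunger above 0.004 m and (distance between pointer and red_stud above 0.012 m or value of joint knob above 0.003 m)).
It fails at once if a bystander is knocked (moved over 30 mm) (distance of any of ring_case, emery, block from where it was at the start of the episode above 0.03 m).
It also fails if it takes over 51 s, if anything falls off the work surface, if the arm or the gripper's body presses on something with over 40 N, if the wrist force passes 120 N, or if a joint passes its speed limit or range.

### The arm

A 6-joint arm with a two-finger parallel gripper is mounted at the origin on the work surface; the furniture and walls round the work are solid. World frame = base frame: x ahead of the robot, y to its left, z up, the work surface at z = 0. Lengths are in mm, angles in rad, forces in N, time in s.
With the tool pointing down it reaches from about 350 to 775 mm from the base axis. Payload 7.3 kg.
Tool frame: the origin (TCP) lies midway between the tips of the shut fingers; the grasp point (between the pads) lies 19 mm behind it; z points along the fingers, y is the line along which they close (so a half turn about z gives the same grasp; the last joint's range is limited). The gripper opens to 92 mm and grips with 3 to 60 N. Pads are 19 mm wide; open, the fingers measure 130 mm over their backs; the gripper's body (75 mm by 190 mm) begins 47 mm behind the grasp point.
Start: joints at [1.154, 0.342, 1.524, -0, 1.275, -0.146], TCP at [140.424, 505.894, 200.741] pointing down, gripper open.
Joint ranges: [-2.53, 2.53], [-0.77, 2.02], [0.04, 2.7], [-1, 4.14], [0.28, 2.66], [-3.11, 3.11]. Speed limits (rad/s): [2.57, 2.57, 3.14, 3.14, 3.14, 3.14].

### API

Orientations are given as [roll, pitch, yaw] about the fixed x, y, z axes, in that order (R = Rz(yaw) Ry(pitch) Rx(roll)).
In Python, from plant import readout, vision, order, models gives the robot as it stands. The module is installed in compiled form; this text tells all that it offers.
- The arm moves only by the tool step_arm, never from a script. Its argument "series" is text: rows parted by semicolons, each of 7 numbers parted by spaces: the gripper's target within -1 to 1 (shut at 1, half-way at 0, fully open at -1), then the shift along the tool's x, y, z each as a share of 80 mm, from -1 to 1, then the turn, a rotation vector about the tool's x, y, z each as a share of 2 pi rad, from -1 to 1. In form: jaw x y z ax ay az; .... A call has 1 to 20 rows; each row is the pose to reach, as a shift and turn from the pose commanded when the call began, along the tool's axes at that moment, turning the shorter way round; what a row does not reach only later rows make up. A row lasts 1/10 s, in which the tool goes at most 50 mm and 8.59 degrees, less where a joint would pass 70% of its speed; a pose out of reach is approached as far as the arm can. A call with a number of a shift or a turn outside -1 to 1 is refused whole. A call with a gripper value outside its range is refused whole. The fingers move at their own pace and stop on an object; the grip force is fixed at half the most. Time passes only in rows, so rows that repeat a pose let the fingers close. It gives the time, the measured TCP pose, the force, the opening and the grip force at its end, in the units of the state.
- readout.get_obs(): the state, without advancing time (a new reading comes with each control period).
- vision.capture(name): name is "side" or "top"; returns a dict with "frame" (400x640x3 uint8, red, green, blue), "depth" (400x640 float32, mm along the optical axis (not along the pixel's ray), 0 where there is no reading), "fovy" (degrees; the focal length in pixels is half the picture's height over the tangent of half this angle, whatever the lens; pixels are square), "cx", "cy" (the principal point, pixels), "rvec" (rotation vector, rad) and "tvec" (3), from world to camera coordinates, as OpenCV has them. Camera axes: x right, y down, z forward; pixel columns grow to the right and rows downward; lengths in mm; the calibration is good to about 2 mm. A picture is of the moment at which its call begins.
- order.close_job(): hands the job in; it is judged then, once.
Trained networks look in a picture, given as the dict that the camera call returned (one of the last four; its "shot" number tells which), for a name from the list of things; names that differ only in an ending like _2 or _b are one class to them, and where a whole thing is asked for, a point or a joint stands for the part that bears it (a point fixed in the world has none). Each returns a list of dicts, best first, with "p" (0 to 1); they miss things now and then, are a little off and sometimes report something else, mostly with a low value. They report only what shows in the picture. A call takes as long as a camera call.
- models.look_for(picture, thing): "position" ([column, row] in pixels, amid what is visible of it).
- models.pinpoint(picture, thing): "position" ([column, row] in pixels: a listed point, or the origin of a listed thing).
The state is a dict: "time": time; "joint_positions": joint angles; "dq": joint speeds; "tau": joint torques, N m; "tool_pos": TCP position; "tcp_rot": TCP orientation; "contact_force": force on the tool from outside, world axes, zero at the start; "moment": the same for the moment, N m; "grip_width": finger opening in mm; "finger_force": force on a finger pad.
Only numpy, scipy, OpenCV 4.12 (cv2) and the standard library are available. Lean on these libraries where they do the work, as an engineer would, in place of code of your own. Each camera call takes 0.05 s, during which the arm holds its last target. There are 200 camera calls.

## Working session

There is one attempt and no reset: what is moved stays moved. The work goes in short steps, Python scripts to look and compute and a tool call to move; the robot and the scene stay as the last step left them, time stands still between calls to the robot, and variables do not carry over. Pictures are saved under pics/ and viewed, at most 10 in all, crops included, and the job is handed in when it is done.

Besides the shell and the picture viewer there is one more tool, called after "Call:" as name(argument=value, ...), one argument or row to a line, values as JSON. step_arm: Moves the arm, as the interface text tells. Shift numbers are shares of 80 mm and turn numbers shares of 2 pi rad, none past 1 either way. Its arguments: {"type":"object","properties":{"series":{"type":"string"}},"required":["series"]}

```bash
mkdir -p pics; cat > h.py <<'E'
import numpy as np, cv2
from scipy.spatial.transform import Rotation as Rn
from plant import readout, vision, order, models
def cam(c):
    R=cv2.Rodrigues(np.array(c["rvec"],float))[0]; t=np.array(c["tvec"],float).ravel()
    f=200/np.tan(np.radians(c["fovy"])/2); return R,t,f
def ray(c,p):
    R,t,f=cam(c); d=R.T@np.array([(p[0]-c["cx"])/f,(p[1]-c["cy"])/f,1]); return -R.T@t,d
def pt(c,p,w=1):
    u,v=int(round(p[0])),int(round(p[1])); D=c["depth"][max(v-w,0):v+w+1,max(u-w,0):u+w+1]; D=D[D>0]
    o,d=ray(c,p); return o+d*np.median(D) if len(D) else None
def proj(c,P):
    R,t,f=cam(c); q=R@np.array(P)+t; return np.array([c["cx"]+f*q[0]/q[2],c["cy"]+f*q[1]/q[2]])
def save(c,n): cv2.imwrite("pics/"+n,c["frame"][:,:,::-1])
E
python3 - <<'E'
from h import *
np.set_printoptions(precision=1,suppress=True)
o=readout.get_obs();print(o)
for n in("side","top"):
    c=vision.capture(n);save(c,n+"0.png");print(n,c["fovy"],-cam(c)[0].T@cam(c)[1])
    for th in["fixture","knob_grip","pointer","red_stud","blue_stud","plunger_top","ring_case","emery","block"]:
        for r in models.pinpoint(c,th)[:2]: print(th,np.array(r["position"]),round(r["p"],2),pt(c,r["position"]))
E
```

```text
{'time': 0.0, 'joint_positions': array([ 1.2,  0.3,  1.5, -0. ,  1.3, -0.1]), 'dq': array([-0.,  0., -0.,  0.,  0., -0.]), 'tau': array([ -0. , -43.1, -24.4,   0.1,   0.1,  -0. ]), 'tool_pos': array([140.3, 505.4, 200. ]), 'tcp_rot': array([-3.1, -0. ,  2.9]), 'contact_force': array([ 1.1, -0.4, -0.1]), 'moment': array([-0., -0.,  0.]), 'finger_force': 0.0, 'grip_width': 91.81577246264142}
side 47.53817140013708 [ 463.8 -573.6  430.3]
fixture [363.1 261.5] 0.97 [589.8 154.4  42.4]
fixture [365.5 306. ] 0.41 [577.4  44.3  20.8]
knob_grip [359.7 210.5] 0.86 [590.4 216.7 117.3]
pointer [331.  238.9] 0.56 [537.5 225.3  55.9]
red_stud [370.2 241.3] 0.41 [600.1 148.6  85.2]
blue_stud [344.3 213.7] 0.53 [569.8 285.   84. ]
plunger_top [396.1 173.5] 0.73 [661.3 240.6 181.5]
ring_case [365.2 306.9] 0.89 [577.1  45.   18.7]
block [256.2 323. ] 0.96 [405.4  11.7  19.2]
top 47.21774698278091 [ 446.9  219.3 1097.4]
fixture [325.1 168.4] 0.61 [580.6 222.1 130.8]
knob_grip [321.6 167.8] 0.63 [585.3 229.9 104.9]
pointer [328.2 194. ] 0.93 [532.3 213.7  55. ]
pointer [264.2 166.9] 0.19 [595.2 366.5  24.8]
red_stud [355.7 167.1] 0.51 [591.8 154.   83.6]
blue_stud [298.  172.9] 0.38 [575.7 282.6  81.8]
plunger_top [316.3 128.9] 0.43 [654.5 241.9 179.3]
ring_case [388. 177.] 0.65 [576.5  75.9  41.6]
emery [263.8 168.5] 0.75 [591.3 367.3  24.9]
block [407.9 250.1] 0.8 [408.4  24.1  20.2]
```

View pics/side0.png

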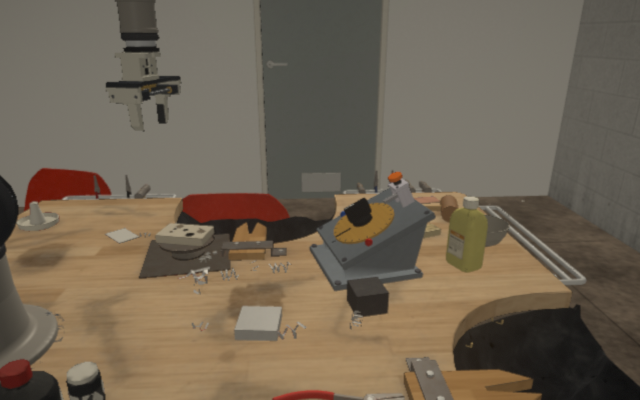

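View pics/top0.png

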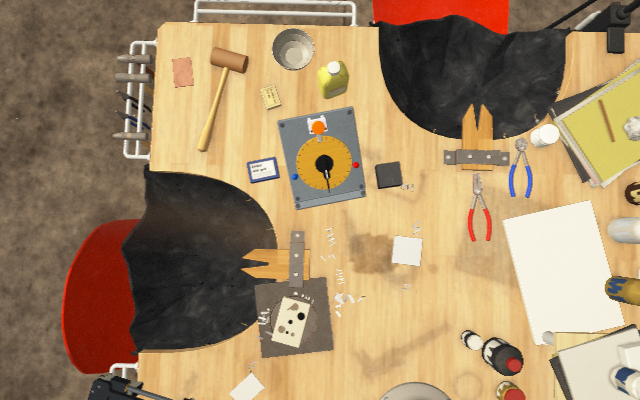

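Top view: the red stud (355,165) is on the right of the dial, blue (297,176) on the left, knob (324,163), and plunger (319,127). So the turn is +75°. The side view agrees. Next I fit the fixture pose.

```bash
cat >> h.py <<'E'
n_=np.array([-.4226,0,.9063]);u_=np.array([.9063,0,.4226]);y_=np.array([0,1.,0]);A_=np.array([0,0,85.])
st=lambda s:A_-72*np.cos(np.radians(75))*u_-s*72*np.sin(np.radians(75))*y_+5*n_
FP={"red":st(1),"blue":st(-1),"orange":A_+92*u_+57*n_}
def blob(c,k,roi):
    h=cv2.cvtColor(c["frame"],cv2.COLOR_RGB2HSV).astype(int);H,S,V=h[...,0],h[...,1],h[...,2]
    m={"red":((H<5)|(H>172))&(S>150)&(V>70),"blue":(H>105)&(H<130)&(S>120)&(V>60),"orange":(H>=5)&(H<14)&(S>180)&(V>120)}[k]
    z=np.zeros(m.shape,bool);a,b,cc,d=roi;z[b:d,a:cc]=1;m&=z
    v,x=np.nonzero(m);return (np.array([x.mean(),v.mean()]),len(x)) if len(x) else (None,0)
E
python3 - <<'E'
from h import *
from scipy.optimize import least_squares
np.set_printoptions(precision=2,suppress=True)
obs=[]
for nme,rois in(("top",{"red":(345,155,365,175),"blue":(287,167,305,185),"orange":(305,115,332,140)}),("side",{"red":(358,232,380,252),"blue":(334,205,352,222),"orange":(385,165,405,188)})):
    c=vision.capture(nme)
    for k,r in rois.items():
        p,nn=blob(c,k,r);print(nme,k,p,nn, None if p is None else pt(c,p))
        if p is not None: obs.append((c,k,p))
def W(q,P): return np.array([q[0],q[1],0])+Rn.from_euler("z",q[2]).apply(P)
def res(q,ob): return np.concatenate([(proj(c,W(q,FP[k]))-p)*(1 if k!="blue" else .7) for c,k,p in ob])
for ob in (obs,[o for o in obs if o[0]["shot"]==obs[0][0]["shot"]]):
    s=least_squares(res,[590,220,.2],args=(ob,),loss="soft_l1");print(s.x,s.fun)
    q=s.x;print("grip",W(q,A_+36*n_),"pl",W(q,A_+92*u_+61*n_))
E
```

```text
top red [355.31 164.53] 32 [596.94 155.23  87.51]
top blue [294.41 176.28] 29 [567.12 289.89  88.22]
top orange [319.71 129.43] 7 [653.8  234.98 178.29]
side red [368.41 241.68] 34 [596.91 148.43  84.62]
side blue [342.45 213.36] 11 [566.08 285.92  84.44]
side orange [394.73 176.16] 85 [657.44 234.04 178.27]
[600.61 225.75   0.22] [ 0.5   0.29  0.26  0.31 -1.71 -1.99 -0.4   0.23  0.14  0.42 -0.07  0.66]
grip [585.76 222.44 117.63] pl [656.83 238.27 179.16]
[599.77 225.16   0.2 ] [ 0.71  1.19  0.27  0.24 -0.97 -1.67]
grip [584.87 222.1  117.63] pl [656.19 236.77 179.16]
```

```bash
cat >> h.py <<'E'
Q=[600.5,225.6,0.212]
Rf=Rn.from_euler("z",Q[2])
def FW(P): return np.array([Q[0],Q[1],0])+Rf.apply(P)
n=Rf.apply(n_)
def tool(dial=0): # z=-n, y=-fixture y turned by dial about n
    z=-n; y=Rf.apply(-y_); x=np.cross(y,z)
    return Rn.from_rotvec(n*dial)*Rn.from_matrix(np.c_[x,y,z])
def row(P,R):
    o=readout.get_obs();R0=Rn.from_euler("xyz",o["tcp_rot"])
    d=R0.inv().apply(np.array(P)-o["tool_pos"])/80; r=(R0.inv()*R).as_rotvec()/(2*np.pi)
    print("t",round(o["time"],2),"pos",o["tool_pos"].round(1),"q",o["joint_positions"].round(2),"F",o["contact_force"].round(1),"w",round(o["grip_width"],1),"ff",round(o["finger_force"],1))
    print("shift",d.round(3),"turn",r.round(4),"deg",np.degrees(np.linalg.norm(r)*2*np.pi).round(1))
G=A_+36*n_
E
python3 -c "
from h import *
H=FW(G+60*n_);print(H);row(H+[0,0,90],tool())"
```

```text
[560.83867062 217.06352557 172.0048    ]
t 1.1 pos [140.5 505.9 200.7] q [ 1.15  0.34  1.52 -0.    1.28 -0.15] F [-0.3 -0.6  0.4] w 91.9 ff 0.0
shift [-6.029 -2.073 -0.766] turn [-0.0918  0.0226  0.4144] deg 153.0
```

Call:
step_arm(
  series="0 -1 -0.35 -0.77 -0.046 0.011 0.207;0 -1 -0.35 -0.77 -0.046 0.011 0.207;0 -1 -0.35 -0.77 -0.046 0.011 0.207;0 -1 -0.35 -0.77 -0.046 0.011 0.207;0 -1 -0.35 -0.77 -0.046 0.011 0.207;0 -1 -0.35 -0.77 -0.046 0.011 0.207;0 -1 -0.35 -0.77 -0.046 0.011 0.207;0 -1 -0.35 -0.77 -0.046 0.011 0.207;0 -1 -0.35 -0.77 -0.046 0.011 0.207",
)

```text
time: 2.0
tool_pos: [210.0, 457.3, 262.5]
tcp_rot: [2.965, -0.215, 1.574]
contact_force: [-0.2, -0.0, 0.7]
grip_width: 45.8
finger_force: 0.0
```

```bash
python3 -c "
from h import *
row(FW(G+60*n_)+[0,0,90],tool())"
```

```text
t 2.0 pos [210.  457.3 262.5] q [ 1.01  0.09  1.71 -0.04  1.06  1.04] F [-0.2 -0.   0.7] w 45.8 ff 0.0
shift [-2.95   4.419  0.14 ] turn [-0.0455  0.0112  0.2064] deg 76.2
```

Call:
step_arm(
  series="0 -0.67 1 0.03 0 0 0;0 -0.67 1 0.03 0 0 0;0 -0.67 1 0.03 0 0 0",
)

```text
time: 2.3
tool_pos: [293.4, 400.9, 262.5]
tcp_rot: [2.963, -0.213, 1.575]
contact_force: [-1.0, -0.1, -0.6]
grip_width: 45.6
finger_force: 0.0
```

Call:
step_arm(
  series="0 -0.67 1 0.03 0 0 0;0 -0.67 1 0.03 0 0 0;0 -0.67 1 0.03 0 0 0",
)

```text
time: 2.6
tool_pos: [373.1, 346.9, 262.4]
tcp_rot: [2.963, -0.213, 1.575]
contact_force: [-0.2, 0.4, -0.6]
grip_width: 45.9
finger_force: 0.0
```

Call:
step_arm(
  series="0 -0.67 1 0.03 0 0 0;0 -0.67 1 0.03 0 0 0;0 -0.67 1 0.03 0 0 0",
)

```text
time: 2.9
tool_pos: [452.3, 293.2, 262.3]
tcp_rot: [2.964, -0.213, 1.576]
contact_force: [-0.1, 0.6, -0.6]
grip_width: 45.9
finger_force: 0.0
```

```bash
python3 -c "
from h import *
row(FW(G+60*n_)+[0,0,90],tool())"
```

```text
t 2.9 pos [452.3 293.2 262.3] q [0.34 0.17 1.63 0.15 1.11 0.31] F [-0.1  0.6 -0.6] w 45.9 ff 0.0
shift [-0.938  1.366  0.043] turn [-0.0452  0.0114  0.2068] deg 76.3
```

Call:
step_arm(
  series="0 -0.7 1 0.04 -0.045 0.011 0.207;0 -0.7 1 0.04 -0.045 0.011 0.207;0 -0.7 1 0.04 -0.045 0.011 0.207;0 -0.7 1 0.04 -0.045 0.011 0.207;0 -0.7 1 0.04 -0.045 0.011 0.207;0 -0.7 1 0.04 -0.045 0.011 0.207;0 -0.7 1 0.04 -0.045 0.011 0.207;0 -0.7 1 0.04 -0.045 0.011 0.207;0 -0.7 1 0.04 -0.045 0.011 0.207;0 -0.7 1 0.04 -0.045 0.011 0.207",
)

```text
time: 3.9
tool_pos: [527.4, 240.9, 261.3]
tcp_rot: [-3.139, -0.433, 0.216]
contact_force: [-0.6, -0.3, -0.4]
grip_width: 45.8
finger_force: 0.0
```

```bash
python3 -c "
from h import *
row(FW(G+50*n_),tool())"
```

```text
t 3.9 pos [527.4 240.9 261.3] q [ 0.32  0.16  1.69 -0.06  0.86  1.7 ] F [-0.6 -0.3 -0.4] w 45.8 ff 0.0
shift [-0.154  0.383  1.282] turn [-0.0006  0.0006  0.0005] deg 0.4
```

Call:
step_arm(
  series="0 -0.15 0.38 0.5 0 0 0;0 -0.15 0.38 1 0 0 0;0 -0.15 0.38 1 0 0 0;0 -0.15 0.38 1 0 0 0",
)

```text
time: 4.3
tool_pos: [557.2, 214.6, 183.6]
tcp_rot: [-3.141, -0.432, 0.218]
contact_force: [0.6, 0.6, 0.8]
grip_width: 45.7
finger_force: 0.0
```

```bash
python3 - <<'E'
from h import *
row(FW(G+50*n_),tool())
c=vision.capture("side")
f=cv2.resize(c["frame"][90:270,260:500],None,fx=3,fy=3,interpolation=cv2.INTER_CUBIC)
for P,k in((G,(255,0,255)),(G+14*n_,(0,255,0)),(A_+92*u_+61*n_,(0,255,0)),(A_-72*u_+5*n_,(0,255,0)),(A_-24*u_+50*n_,(0,255,0)),(st(1),(255,255,0))):
    p=(proj(c,FW(P))-[260,90])*3; cv2.circle(f,tuple(int(a) for a in p),3,k,-1)
cv2.imwrite("pics/s1.png",f[:,:,::-1])
E
```

```text
t 4.3 pos [557.2 214.6 183.6] q [ 0.25  0.27  1.78 -0.02  0.66  1.61] F [0.6 0.6 0.8] w 45.7 ff 0.0
shift [-0.014 -0.019  0.278] turn [-0.0005  0.0008  0.0008] deg 0.4
```

View pics/s1.png

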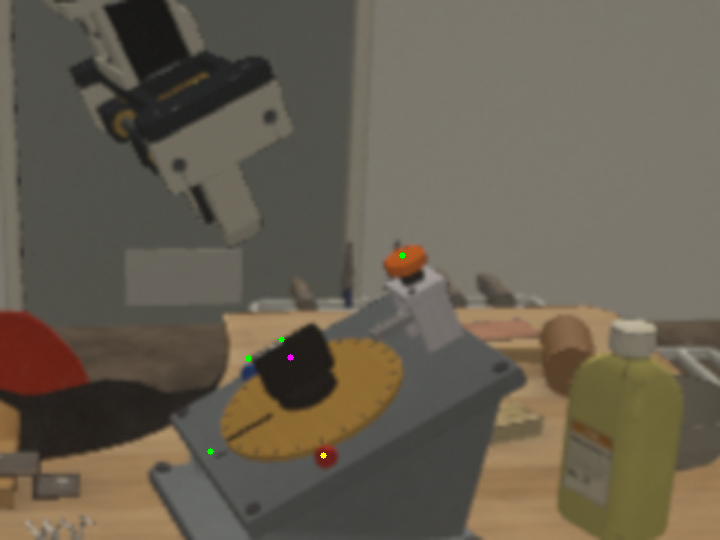

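Overlay matches within about 1–2 px: knob bar top around (285,340) in the crop, plunger (405,258), red stud (325,456). Descending.

Call:
step_arm(
  series="0 -0.01 -0.02 0.4 0 0 0;0 -0.01 -0.02 0.7 0 0 0;0 -0.01 -0.02 0.85 0 0 0;0 -0.01 -0.02 1 0 0 0;0 -0.01 -0.02 1 0 0 0",
)

```text
time: 4.85
tool_pos: [589.4, 223.1, 110.6]
tcp_rot: [-3.141, -0.433, 0.216]
contact_force: [-0.4, -0.1, -0.1]
grip_width: 46.0
finger_force: 0.0
```

```bash
python3 - <<'E'
from h import *
row(FW(G-12*n_),tool())
c=vision.capture("side")
f=cv2.resize(c["frame"][130:270,290:450],None,fx=4,fy=4,interpolation=cv2.INTER_CUBIC)
cv2.imwrite("pics/s2.png",f[:,:,::-1])
E
```

```text
t 4.85 pos [589.4 223.1 110.6] q [ 0.25  0.42  1.79 -0.03  0.5   1.62] F [-0.4 -0.1 -0.1] w 46.0 ff 0.0
shift [-0.006 -0.002  0.05 ] turn [-0.0004  0.0006  0.0006] deg 0.3
```

View pics/s2.png

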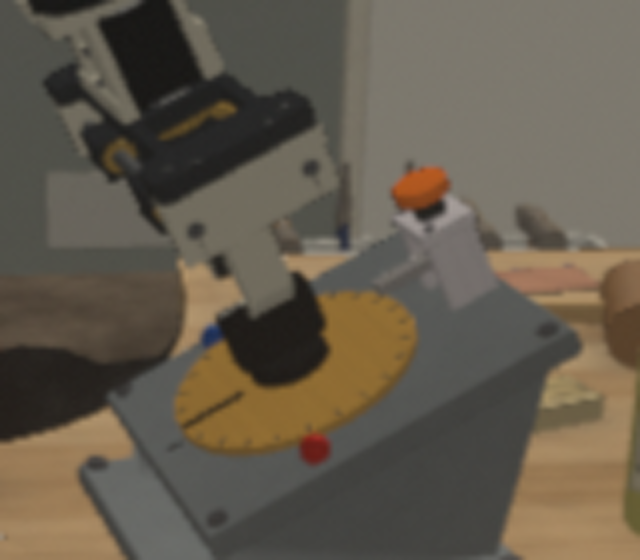

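```bash
python3 - <<'E'
from h import *
c=vision.capture("side")
T=readout.get_obs()["tool_pos"];fy=Rf.apply(y_)
for a in(-33,-23,0,23,33): print(a,(proj(c,T+a*fy)-[290,130])*4,(proj(c,T+a*fy+19*n)-[290,130])*4)
for nm,p in(("finger",(355,200)),("bar",(355,215)),("bar2",(362,208)),("skirt",(362,222)),("fing hi",(352,190))): print(nm,Rf.inv().apply(pt(c,p)-T))
E
```

```text
-33 [299.94568882 353.63832582] [284.75417995 320.44017522]
-23 [292.13091191 345.7132453 ] [277.02773289 312.79674296]
0 [274.77587595 328.11324736] [259.8746413 295.8279483]
23 [258.23438373 311.33827614] [243.53304416 279.6619292 ]
33 [251.28184763 304.28760674] [236.66668532 272.86934417]
finger [-23.12188265 -39.7422363   40.67622794]
bar [-9.53306158 -5.93485188 -2.73936093]
bar2 [ 4.40122427 -5.14305726  9.66579231]
skirt [  0.86519533 -16.65116137 -13.89751767]
fing hi [-30.47260284 -42.93826509  61.19451578]
```

```bash
python3 - <<'E'
from h import *
np.set_printoptions(precision=1,suppress=True,linewidth=150)
c=vision.capture("side")
T=readout.get_obs()["tool_pos"]
for s in np.linspace(0,1,17):
    p=np.array([258,250])/4+[290,130]; q=np.array([298,360])/4+[290,130]; x=p+(q-p)*s
    d=pt(c,x,0)
    if d is None: continue
    d=Rf.inv().apply(d-T); print(x,"u %.1f y %.1f n %.1f"%(d@u_,d[1],d@n_), c["frame"][int(round(x[1])),int(round(x[0]))])
E
```

```text
[354.5 192.5] u 0.1 y -43.7 n 61.9 [112 107  93]
[355.1 194.2] u -0.0 y -43.2 n 58.1 [112 107  93]
[355.8 195.9] u 0.3 y -40.1 n 53.0 [112 107  93]
[356.4 197.7] u -0.0 y -40.5 n 49.6 [112 106  93]
[357.  199.4] u -0.3 y -40.4 n 45.9 [113 107  94]
[357.6 201.1] u -0.8 y -41.6 n 43.0 [111 106  93]
[358.2 202.8] u -0.2 y -37.1 n 36.9 [102  97  85]
[358.9 204.5] u 0.9 y -29.3 n 29.2 [77 73 65]
[359.5 206.2] u 4.6 y -7.1 n 13.6 [35 31 27]
[360.1 208. ] u 4.3 y -7.3 n 9.9 [32 28 26]
[360.8 209.7] u 4.1 y -7.0 n 5.9 [32 29 25]
[361.4 211.4] u 4.1 y -5.2 n 1.0 [32 29 26]
[362.  213.1] u 3.4 y -7.6 n -1.5 [31 28 25]
[362.6 214.8] u 3.5 y -5.4 n -6.7 [33 29 26]
[363.2 216.6] u 3.5 y -4.1 n -11.4 [34 31 28]
[363.9 218.3] u 2.4 y -8.5 n -12.8 [35 32 28]
[364.5 220. ] u 0.3 y -18.5 n -10.9 [35 31 28]
```

```bash
python3 - <<'E'
from h import *
np.set_printoptions(precision=1,suppress=True,linewidth=150)
T=readout.get_obs()["tool_pos"]
for nm in("side","top"):
    c=vision.capture(nm);R,t,f=cam(c)
    v,x=np.mgrid[0:400,0:640];D=c["depth"]
    P=np.stack([(x-c["cx"])/f*D,(v-c["cy"])/f*D,D],-1).reshape(-1,3)[D.ravel()>0]
    P=Rf.inv().apply((P-t)@R-T); L=np.c_[P@u_,P[:,1],P@n_]
    for lo in range(-12,120,8):
        m=(abs(L[:,0])<40)&(abs(L[:,1])<110)&(L[:,2]>=lo)&(L[:,2]<lo+8)
        if m.sum()>3: print(nm,lo,m.sum(),"u",np.percentile(L[m,0],[3,97]),"y",np.percentile(L[m,1],[3,25,50,75,97]))
c=vision.capture("side");cv2.imwrite("pics/x.png",c["frame"])
E
```

```text
side -12 111 u [-22.1  20.6] y [-17.2  -8.2  -6.4  -5.5  -3.7]
side -4 91 u [-23.8  21. ] y [-7.7 -6.9 -6.1 -4.8 -2.1]
side 4 102 u [-24.   22.1] y [-8.5 -7.4 -6.3 -5.  -2.4]
side 12 79 u [-23.6  22.1] y [-8.5 -6.9 -5.9 -3.7  3.3]
side 20 28 u [-20.6  11.2] y [-27.6 -12.6  -2.    2.   24.9]
side 28 42 u [-11.7   9.1] y [-36.4 -31.9 -29.2  23.2  27.2]
side 36 51 u [-11.3   9.3] y [-41.5 -40.  -39.  -37.   23.9]
side 44 50 u [-11.4   9.9] y [-42.9 -41.4 -40.3 -38.8 -28.1]
side 52 53 u [-11.5   9.4] y [-42.9 -41.7 -41.  -39.9 -32.5]
side 60 54 u [-11.5   9.5] y [-43.3 -41.9 -40.9 -40.2 -33.4]
side 68 14 u [-10.5   8.5] y [-43.6 -42.9 -42.5 -40.9 -39.9]
side 84 8 u [-34.1  30.4] y [-86.2 -85.6 -84.9 -84.4 -83.3]
side 92 225 u [-36.6  33.5] y [-89.1 -87.4 -86.5 -85.4  50.4]
side 100 279 u [-36.9  32.7] y [-88.8 -87.4 -86.4 -40.7  76.5]
side 108 283 u [-36.8  31. ] y [-91.6 -87.2 -53.7  25.3  79.6]
side 116 286 u [-36.9  32.9] y [-94.9 -93.6 -92.5 -22.8  79.7]
top -12 73 u [-4.8 15.6] y [-16.7 -12.1   7.6  11.7  18. ]
top -4 6 u [20.6 23.8] y [-4.1 -1.7  0.9  3.9  6.6]
top 4 7 u [14.2 24. ] y [-5.6 -2.7  0.5  3.8  6.7]
top 12 29 u [-8.3 23.8] y [-6.7 -4.1 -0.6  5.5  6.8]
top 20 48 u [-7.8 21.8] y [-6.1 -2.3  0.5  2.8  5.6]
top 28 4 u [ 8.7 10.2] y [-29.  -27.8 -26.  -13.   17.9]
top 92 18 u [30.5 36. ] y [-85.2 -47.6  -1.5  70.1  83.3]
top 100 66 u [20.7 36.4] y [-83.2 -49.1 -23.4  34.2  80.4]
top 108 287 u [-18.8  36.1] y [-69.2 -45.6 -15.4  23.3  64.8]
top 116 304 u [-17.3  36. ] y [-77.5 -47.1 -37.3  30.1  51.6]
```

Comparing depths, the real fingertips end about 26 mm short of the reported TCP, level with the bar top. The lateral alignment is right. I'll go about 22 mm further, slowly, watching force.

Call:
step_arm(
  series="0 0 0 0.1 0 0 0;0 0 0 0.18 0 0 0;0 0 0 0.23 0 0 0;0 0 0 0.28 0 0 0;0 0 0 0.28 0 0 0",
)

```text
time: 5.65
tool_pos: [598.3, 224.7, 89.5]
tcp_rot: [-3.141, -0.432, 0.215]
contact_force: [-0.1, -1.1, 0.4]
grip_width: 46.1
finger_force: 0.0
```

```bash
python3 - <<'E'
from h import *
row(FW(G-12*n_),tool())
T=readout.get_obs()["tool_pos"]
c=vision.capture("side");R,t,f=cam(c)
v,x=np.mgrid[0:400,0:640];D=c["depth"]
P=np.stack([(x-c["cx"])/f*D,(v-c["cy"])/f*D,D],-1).reshape(-1,3)[D.ravel()>0]
P=Rf.inv().apply((P-t)@R-T); L=np.c_[P@u_,P[:,1],P@n_]
for a,b in((-60,-20),(20,60)):
    m=(abs(L[:,0])<12)&(L[:,1]>a)&(L[:,1]<b)&(L[:,2]>5)&(L[:,2]<90);print(np.percentile(L[m,2],[0,2,5,50]))
f=cv2.resize(c["frame"][130:270,290:450],None,fx=4,fy=4,interpolation=cv2.INTER_CUBIC)
cv2.imwrite("pics/s3.png",f[:,:,::-1])
E
```

```text
t 5.65 pos [598.3 224.7  89.5] q [ 0.25  0.46  1.79 -0.03  0.46  1.62] F [-0.1 -1.1  0.4] w 46.1 ff 0.0
shift [ 0.001 -0.005 -0.237] turn [-0.0004  0.0007  0.0005] deg 0.3
[ 6.3629683  27.17230595 29.51731353 50.63873334]
[35.61540931 35.62147368 35.63057023 35.76701846]
```

View pics/s3.png

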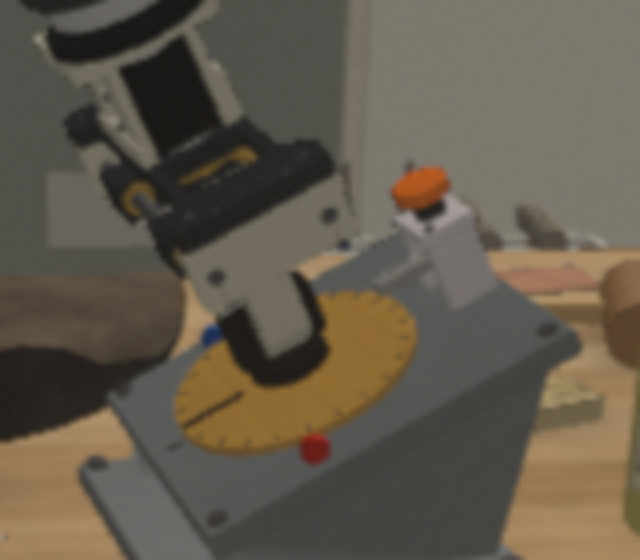

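The fingers now straddle the bar: near finger tip at about (275,350), just above the skirt. Closing.

Call:
step_arm(
  series="1 0 0 0 0 0 0;1 0 0 0 0 0 0;1 0 0 0 0 0 0;1 0 0 0 0 0 0;1 0 0 0 0 0 0;1 0 0 0 0 0 0;1 0 0 0 0 0 0;1 0 0 0 0 0 0",
)

```text
time: 6.5
tool_pos: [598.4, 225.5, 90.6]
tcp_rot: [-3.14, -0.433, 0.216]
contact_force: [-1.0, 6.2, 2.2]
grip_width: 13.8
finger_force: 30.0
```

Call:
step_arm(
  series="1 0 0 -0.04 0 0 0;1 0 0 -0.08 0 0 0;1 0 0 -0.11 0 0 0;1 0 0 -0.14 0 0 0;1 0 0 -0.14 0 0 0;1 0 0 -0.14 0 0 0",
)

```text
time: 7.1
tool_pos: [593.8, 224.5, 100.7]
tcp_rot: [-3.14, -0.433, 0.215]
contact_force: [-0.9, 5.1, 0.9]
grip_width: 13.6
finger_force: 30.0
```

```bash
python3 - <<'E'
from h import *
row(FW(G-20*n_),tool(np.radians(75)))
c=vision.capture("side")
f=cv2.resize(c["frame"][130:270,290:450],None,fx=4,fy=4,interpolation=cv2.INTER_CUBIC)
cv2.imwrite("pics/s4.png",f[:,:,::-1])
E
```

```text
t 7.1 pos [593.8 224.5 100.7] q [ 0.25  0.44  1.79 -0.03  0.48  1.62] F [-0.9  5.1  0.9] w 13.6 ff 30.0
shift [-0.006  0.004  0.014] turn [-7.000e-04  1.000e-04 -2.078e-01] deg 74.8
```

View pics/s4.png

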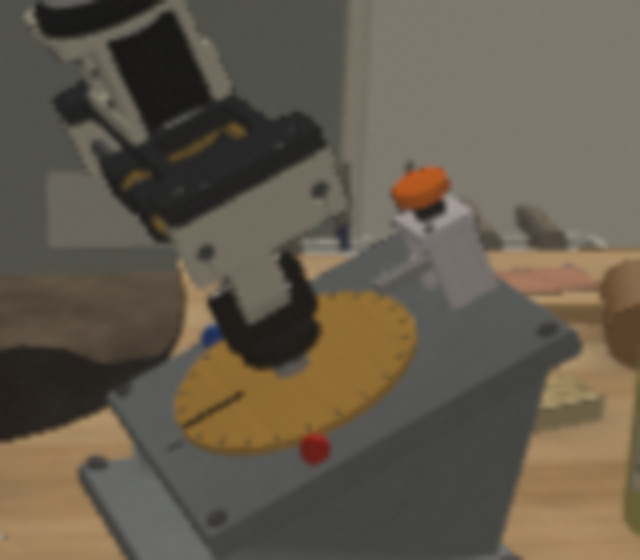

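The knob is out: the metal shaft shows at (290,368). Now turning +75°.

Call:
step_arm(
  series="1 0 0 0 0 0 -0.02;1 0 0 0 0 0 -0.04;1 0 0 0 0 0 -0.06;1 0 0 0 0 0 -0.08;1 0 0 0 0 0 -0.10;1 0 0 0 0 0 -0.12;1 0 0 0 0 0 -0.14;1 0 0 0 0 0 -0.16;1 0 0 0 0 0 -0.18;1 0 0 0 0 0 -0.2;1 0 0 0 0 0 -0.208;1 0 0 0 0 0 -0.208;1 0 0 0 0 0 -0.208",
)

```text
time: 8.45
tool_pos: [594.8, 223.7, 101.1]
tcp_rot: [2.72, -0.111, 1.545]
contact_force: [3.1, 0.4, -0.2]
grip_width: 13.8
finger_force: 30.0
```

```bash
python3 - <<'E'
from h import *
row(FW(G-20*n_),tool(np.radians(75)))
c=vision.capture("side")
f=cv2.resize(c["frame"][130:270,290:450],None,fx=4,fy=4,interpolation=cv2.INTER_CUBIC)
cv2.imwrite("pics/s5.png",f[:,:,::-1])
E
```

```text
t 8.45 pos [594.8 223.7 101.1] q [ 0.25  0.44  1.79 -0.03  0.48  0.32] F [ 3.1  0.4 -0.2] w 13.8 ff 30.0
shift [ 0.003 -0.019  0.014] turn [-0.0003 -0.0003 -0.0001] deg 0.2
```

View pics/s5.png

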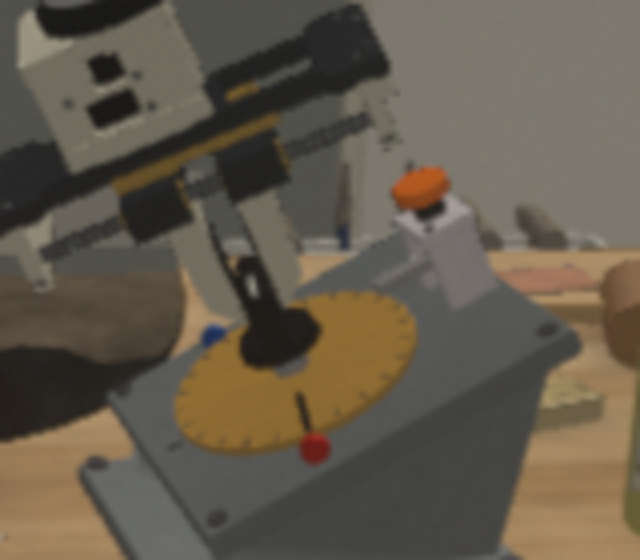

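The pointer line (298,393)–(308,430) aims straight at the red stud (314,447). Pushing home.

Call:
step_arm(
  series="1 0 0 0.04 0 0 0;1 0 0 0.08 0 0 0;1 0 0 0.11 0 0 0;1 0 0 0.14 0 0 0;1 0 0 0.155 0 0 0;1 0 0 0.155 0 0 0;1 0 0 0.155 0 0 0",
)

```text
time: 9.2
tool_pos: [599.4, 224.9, 90.8]
tcp_rot: [2.72, -0.111, 1.546]
contact_force: [-3.3, -3.4, 14.5]
grip_width: 13.6
finger_force: 30.0
```

Call:
step_arm(
  series="1 0 0 0.02 0 0 0;1 0 0 0.03 0 0 0;1 0 0 0.03 0 0 0;0.3 0 0 0.0 0 0 0;0.1 0 0 -0.02 0 0 0;0.1 0 0 -0.02 0 0 0;0.1 0 0 -0.02 0 0 0;0.1 0 0 -0.02 0 0 0",
)

```text
time: 10.0
tool_pos: [597.9, 224.7, 89.9]
tcp_rot: [2.724, -0.11, 1.546]
contact_force: [-0.2, 0.1, 0.6]
grip_width: 40.7
finger_force: 0.0
```

```bash
python3 - <<'E'
from h import *
row(FW(G-20*n_),tool(np.radians(75)))
c=vision.capture("side")
f=cv2.resize(c["frame"][130:270,290:450],None,fx=4,fy=4,interpolation=cv2.INTER_CUBIC)
cv2.imwrite("pics/s6.png",f[:,:,::-1])
E
```

```text
t 10.0 pos [597.9 224.7  89.9] q [ 0.25  0.46  1.79 -0.03  0.46  0.32] F [-0.2  0.1  0.6] w 40.7 ff 0.0
shift [ 0.005  0.003 -0.13 ] turn [-0.0009 -0.0002  0.0001] deg 0.3
```

View pics/s6.png

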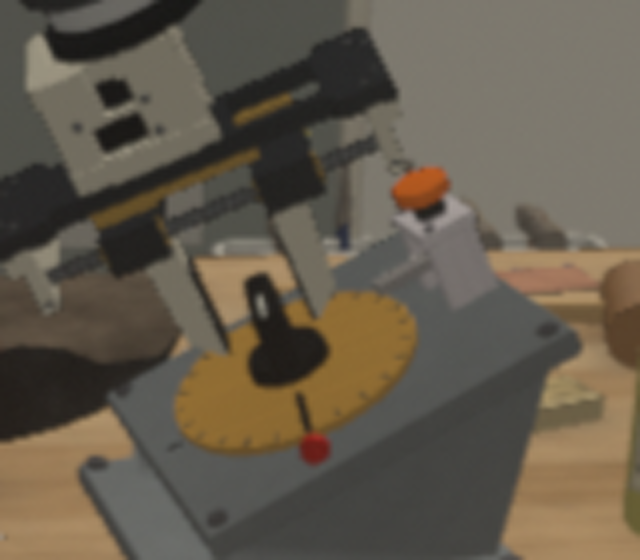

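The knob is home (skirt seated, no shaft showing) with the pointer at the red stud. Retracting.

Call:
step_arm(
  series="0.1 0 0 -0.3 0 0 0;0.1 0 0 -0.7 0 0 0;0.1 0 0 -1 0 0 0;1 0 0 -1 0 0 0;1 0 0 -1 0 0 0;1 0 0 -1 0 0 0;1 0 0 -1 0 0 0",
)

```text
time: 10.75
tool_pos: [565.2, 217.4, 161.9]
tcp_rot: [2.724, -0.11, 1.545]
contact_force: [0.3, -0.3, -0.3]
grip_width: 14.0
finger_force: 0.0
```

```bash
python3 - <<'E'
from h import *
from scipy.optimize import least_squares
row(FW(A_+92*u_+(61-6)*n_),tool(np.radians(75)))
T=readout.get_obs()["tool_pos"]
c=vision.capture("side");R,t,f=cam(c)
v,x=np.mgrid[0:400,0:640];D=c["depth"];k=D.ravel()>0
P=np.stack([(x-c["cx"])/f*D,(v-c["cy"])/f*D,D],-1).reshape(-1,3)[k]
W=(P-t)@R; L=Rf.inv().apply(W-T);L=np.c_[L@u_,L[:,1],L@n_]
m=(abs(L[:,0])<25)&(abs(L[:,1])<25)&(L[:,2]>0)&(L[:,2]<90)
print("tip n",np.sort(L[m,2])[:12].round(1),"u,y",L[m&(L[:,2]<45)][:,:2].mean(0),L[m&(L[:,2]<45)].min(0),L[m&(L[:,2]<45)].max(0))
h=cv2.cvtColor(c["frame"],cv2.COLOR_RGB2HSV).reshape(-1,3)[k].astype(int)
F=Rf.inv().apply(W-[Q[0],Q[1],0])-A_;F=np.c_[F@u_,F[:,1],F@n_]
m=(h[:,0]>=3)&(h[:,0]<14)&(h[:,1]>170)&(abs(F[:,0]-92)<25)&(abs(F[:,1])<25)&(F[:,2]>48)&(F[:,2]<75)
print("orange u,y,n lo/hi",np.percentile(F[m],[2,50,98],axis=0).round(1),m.sum())
m=(abs(F[:,0])<27)&(abs(F[:,1])<27)&(F[:,2]>38)&(F[:,2]<60)
print("knob top",np.percentile(F[m],[2,50,98],axis=0).round(1),m.sum())
E
```

```text
t 10.75 pos [565.2 217.4 161.9] q [ 0.25  0.31  1.79 -0.02  0.61  0.31] F [ 0.3 -0.3 -0.3] w 14.0 ff 0.0
shift [0.305 1.115 0.368] turn [-0.001  -0.0001  0.0001] deg 0.4
tip n [26.3 26.6 27.6 27.9 28.3 28.4 28.8 28.8 29.  29.7 30.2 30.3] u,y [-2.67965858 -9.70440144] [-24.92788454 -17.63330366  26.2815507 ] [22.93479322 10.3240775  44.9399331 ]
orange u,y,n lo/hi [[ 80.9 -14.   55.1]
 [ 91.1  -4.9  60. ]
 [102.3  12.2  61.4]] 98
knob top [[-10.2 -25.   38.9]
 [ -0.5 -12.9  48.1]
 [ 10.8  19.   50.5]] 125
```

Call:
step_arm(
  series="1 0.15 0.5 0 0 0 0;1 0.3 1 0 0 0 0;1 0.3 1 0 0 0 0;1 0.3 1 0.1 0 0 0;1 0.3 1 0.1 0 0 0",
)

```text
time: 11.3
tool_pos: [640.6, 236.2, 187.9]
tcp_rot: [2.727, -0.109, 1.545]
contact_force: [-0.5, -1.2, -0.3]
grip_width: 0.4
finger_force: 0.0
```

```bash
python3 - <<'E'
from h import *
row(FW(A_+92*u_-0.5*y_+(61-20)*n_),tool(np.radians(75)))
E
```

```text
t 11.3 pos [640.6 236.2 187.9] q [ 0.25  0.41  1.55 -0.02  0.76  0.31] F [-0.5 -1.2 -0.3] w 0.4 ff 0.0
shift [0.006 0.143 0.433] turn [-0.0014  0.      0.0001] deg 0.5
```

Call:
step_arm(
  series="1 0.01 0.14 0.2 0 0 0;1 0.01 0.14 0.35 0 0 0;1 0.01 0.14 0.43 0 0 0;1 0.01 0.14 0.43 0 0 0",
)

```text
time: 11.7
tool_pos: [665.4, 239.6, 162.3]
tcp_rot: [2.726, -0.11, 1.545]
contact_force: [-0.6, 0.1, 0.3]
grip_width: 0.7
finger_force: 0.0
```

```bash
python3 - <<'E'
from h import *
row(FW(A_+92*u_-0.5*y_+(61-26-9)*n_),tool(np.radians(75)))
c=vision.capture("side")
f=cv2.resize(c["frame"][130:270,310:470],None,fx=4,fy=4,interpolation=cv2.INTER_CUBIC)
cv2.imwrite("pics/s7.png",f[:,:,::-1])
E
```

```text
t 11.7 pos [665.4 239.6 162.3] q [ 0.24  0.48  1.51 -0.02  0.72  0.3 ] F [-0.6  0.1  0.3] w 0.7 ff 0.0
shift [-0.009 -0.007  0.2  ] turn [-0.0012 -0.0001  0.0001] deg 0.4
```

View pics/s7.png

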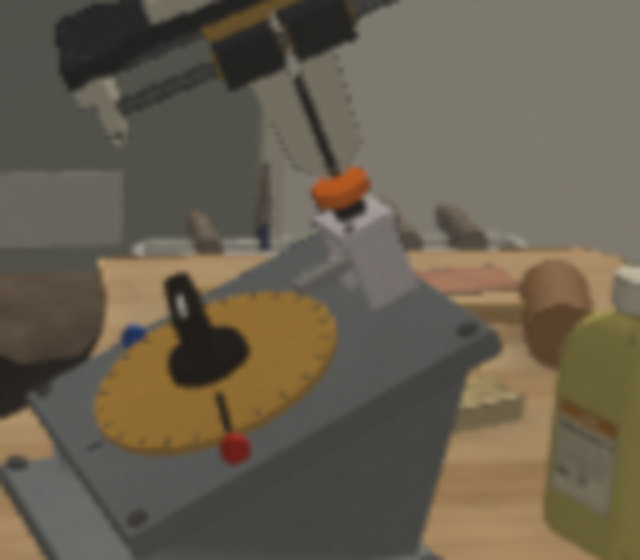

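The shut fingertips sit just above the orange head at (340,180), centred. The knob is home with its line at the red stud. Pressing in steps.

Call:
step_arm(
  series="1 0 0 0.05 0 0 0;1 0 0 0.1 0 0 0;1 0 0 0.13 0 0 0;1 0 0 0.13 0 0 0",
)

```text
time: 12.15
tool_pos: [671.0, 240.9, 155.1]
tcp_rot: [2.722, -0.111, 1.546]
contact_force: [-1.3, 0.1, 1.8]
grip_width: 0.7
finger_force: 1.0
```

Call:
step_arm(
  series="1 0 0 0.03 0 0 0;1 0 0 0.06 0 0 0;1 0 0 0.06 0 0 0;1 0 0 0.06 0 0 0",
)

```text
time: 12.55
tool_pos: [673.0, 241.3, 151.0]
tcp_rot: [2.722, -0.111, 1.546]
contact_force: [-3.2, -0.7, 3.8]
grip_width: 0.4
finger_force: 2.0
```

Call:
step_arm(
  series="1 0 0 0.02 0 0 0;1 0 0 0.04 0 0 0;1 0 0 0.05 0 0 0;1 0 0 0.05 0 0 0;1 0 0 0.05 0 0 0",
)

```text
time: 13.05
tool_pos: [674.4, 241.6, 148.2]
tcp_rot: [2.721, -0.111, 1.546]
contact_force: [-7.6, -2.0, 9.4]
grip_width: 0.6
finger_force: 6.4
```

The force is well above 6 N, so it is at the stop. One nudge to be sure, then back off.

Call:
step_arm(
  series="1 0 0 0.015 0 0 0;1 0 0 0.015 0 0 0;1 0 0 0 0 0 0;1 0 0 -0.2 0 0 0;1 0 0 -0.5 0 0 0;1 0 0 -1 0 0 0;1 0 0 -1 0 0 0;1 0 0 -1 0 0 0",
)

```text
time: 13.85
tool_pos: [641.9, 234.3, 221.1]
tcp_rot: [2.72, -0.111, 1.546]
contact_force: [0.1, -0.9, -0.6]
grip_width: 0.5
finger_force: 0.0
```

```bash
python3 - <<'E'
from h import *
row(FW(A_+92*u_+55*n_),tool(np.radians(75)))
c=vision.capture("side")
f=cv2.resize(c["frame"][130:270,310:470],None,fx=4,fy=4,interpolation=cv2.INTER_CUBIC)
cv2.imwrite("pics/s8.png",f[:,:,::-1])
E
```

```text
t 13.85 pos [641.9 234.3 221.1] q [ 0.24  0.38  1.5  -0.01  0.83  0.3 ] F [ 0.1 -0.9 -0.6] w 0.5 ff 0.0
shift [-0.012 -0.046  0.631] turn [-0.0003 -0.0003  0.0001] deg 0.2
```

View pics/s8.png

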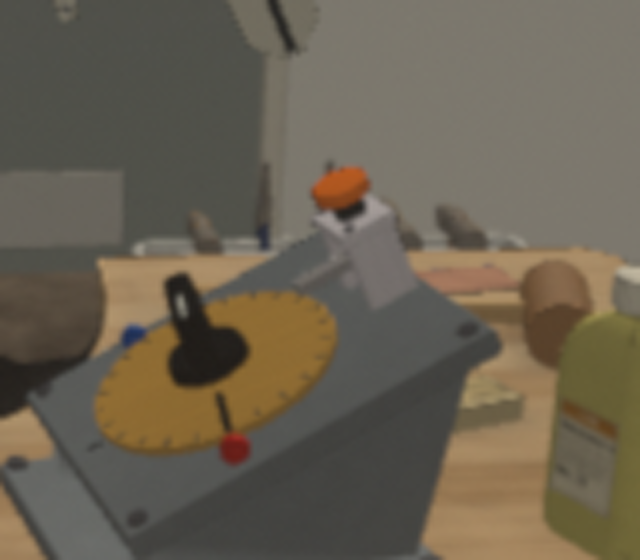

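The plunger is up again (341,187), the pointer is at the red stud (234,448), the knob is home and the gripper is clear. Handing in.

```bash
python3 -c "
from plant import order
print(order.close_job())"
```

```text
the job is handed in; nothing more can be done
None
```

I handed the job in at about 14 s: the knob was pulled out, turned to the red stud and pushed home, then the plunger was pressed to its stop and sprang back, with the gripper clear of everything; no verdict came back.

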